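# Set the tools out on their outlined pads

### The job

Lay out the enamelling station: set the glass cutter, the scraper, the mixing cup and the nozzle pot each on the black pad whose white outline has its shape and size, centred on the outline, with the two long tools lying along theirs (either way round) and the cup and pot standing upright. Let go of everything, and leave the tweezers that lie among them where they are.

Things in the scene. Friction and masses are not known exactly. Their poses are not given: they have to be found in the camera images.
- cutter_centre (a point): Glass cutter: thin turned pale yellow (brass) rod with a dark cutting tip, 14 mm wide and high, 136 mm long, 55 g, lying on the table. The point is its centre, half-way up (7 mm above what it lies on). y runs along its length, x across it, z up. Rigid; grip it across its 14 mm width near the centre.
- scraper_centre (a point): Flat yellow razor scraper with a small black slide button on top, 26 mm wide, 107 mm long, body 10 mm high (14 mm at the button), 35 g, lying flat on the table. The point is its centre, 7 mm above what it lies on. y runs along its length, x across it, z up. Grip it across its 26 mm width near the centre.
- cup_centre (a point): Small white open mixing cup, dark blue enamel inside, standing upright, tapering from 49 mm diameter at the rim to 34 mm at the foot, 31 mm high, about 30 g. The point is on its axis, half-way up (15.5 mm above what it stands on); z is up. It can be gripped across the outside, near the rim.
- pot_centre (a point): Nozzle pot: small closed green cylinder standing upright, 25 mm diameter, 34 mm high, about 30 g. The point is on its axis, half-way up (17 mm above what it stands on); z is up.
- pad_cutter_centre (a point): Fixed flat black rubber pad 70 x 160 mm, 4 mm thick, with a long narrow white rectangle (for the glass cutter) painted on it. The point is the centre of the outline on the pad's top face, 4 mm above the table; y runs along the outline's length, x across, z up.
- pad_scraper_centre (a point): Fixed flat black rubber pad 70 x 130 mm, 4 mm thick, with a shorter, wider white rectangle (for the scraper) painted on it. The point is the centre of the outline on the pad's top face, 4 mm above the table; y runs along the outline's length, x across, z up.
- pad_cup_centre (a point): Fixed flat black rubber pad 80 x 80 mm, 4 mm thick, with the larger white circle, as wide as the cup's rim, painted on it. The point is the centre of the circle on the pad's top face, 4 mm above the table; z up.
- pad_pot_centre (a point): Fixed flat black rubber pad 70 x 70 mm, 4 mm thick, with the smaller white circle, as wide as the nozzle pot, painted on it. The point is the centre of the circle on the pad's top face, 4 mm above the table; z up.
- tweezers_centre (a point): Bystander, not to be moved: loose slim steel tweezers, 9 mm wide, 10 mm high, 125 mm long, lying on the table roughly pointing away from the robot. The point is their centre, half-way up; y runs along their length.

How it is judged:
By the outcome, as a careful person would: the job done as asked, in the order asked, and still so for the second after the job is handed in, with the robot touching nothing.
It also fails if it takes over 106 s, if anything falls off the work surface, if the arm or the gripper's body presses on something with over 40 N, if the wrist force passes 120 N, or if a joint passes its speed limit or range.

### The arm

A 6-joint arm with a two-finger parallel gripper is mounted at the origin on a cart in front of the work surface, level with it; the furniture and walls round the work are solid. World frame = base frame: x ahead of the robot, y to its left, z up, the work surface at z = 0. Lengths are in m, angles in rad, forces in N, time in s.
With the tool pointing down it reaches from about 0.35 to 0.95 m from the base axis. Payload 17.4 kg.
Tool frame: the origin (TCP) lies on the centre line of the jaws, within the pads' length; the fingertips stand 22 mm ahead of it and the grasp point (between the pads) lies 3 mm ahead of it; z points along the fingers, y is the line along which they close (so a half turn about z gives the same grasp; the last joint's range is limited). The gripper opens to 93 mm and grips with 3 to 60 N. Pads are 15 mm wide; open, the fingers measure 128 mm over their backs; the gripper's body (75 mm by 188 mm) begins 65 mm behind the grasp point.
Start: joints at [-1.332, 0.116, 1.442, -0, 1.584, -0.038], TCP at [0.184, -0.649, 0.241] pointing down, gripper open.
Joint ranges: [-2.83, 2.83], [-0.83, 2.19], [0.07, 2.5], [-1.14, 4.28], [0.01, 3], [-2.97, 2.97]. Speed limits (rad/s): [1.89, 1.89, 2.22, 3.14, 3.14, 3.14].

### API

Orientations are given as a 3x3 rotation matrix whose columns are the frame's x, y, z axes.
In Python, from cell import arm, optics gives the robot as it stands. The module is installed in compiled form; this text tells all that it offers.
- The arm moves only by the shell command python3 -m handwheel 'ROWS' [FORCE]. ROWS is JSON, a list of rows, each a list of 7 numbers: the shift along the tool's x, y, z in mm, then the turn, a rotation vector about the tool's x, y, z in degrees, then the opening, from 0 (shut) to 1 (fully open). A call has 1 to 8 rows; each row shifts and turns the commanded pose from where the row before left it, along the tool's axes as they then stand; what a row does not reach is not made up. A row lasts 1/10 s, in which the tool goes at most 50 mm and 8.59 degrees, less where a joint would pass 70% of its speed; a pose out of reach is approached as far as the arm can. A call with a gripper value outside its range is refused whole. The fingers move at their own pace and stop on an object; FORCE is the grip in N (left out, the last holds). Time passes only in rows, so rows that do not move let the fingers close. It gives the time, the measured TCP pose, the force, the opening and the grip force at its end, in the units of the state.
- arm.state(): the state, without advancing time (a new reading comes with each control period).
- optics.get_image(name): name is "scene" or "top" or "wrist"; returns a dict with "pixels" (420x560x3 uint8, blue, green, red), "fx", "fy", "cx", "cy" (pixels), "position" and "rotation" of the camera in the world. Camera axes: x right, y down, z forward; pixel columns grow to the right and rows downward; lengths in m; the calibration is good to about 2 mm. A picture is of the moment at which its call begins. There is no depth.
- arm.sign_off(): hands the job in; it is judged then, once.
The state is a dict: "time": time; "q": joint angles; "qd": joint speeds; "effort": joint torques, N m; "tool_pos": TCP position; "orientation": TCP orientation; "force": force on the tool from outside, world axes, zero at the start; "moment": the same for the moment, N m; "width": finger opening in m; "gripper_force": force on a finger pad.
Only numpy, scipy, OpenCV 4.12 (cv2) and the standard library are available. Lean on these libraries where they do the work, as an engineer would, in place of code of your own. Each camera call takes 0.05 s, during which the arm holds its last target. There are 200 camera calls.

## Working session

There is one attempt and no reset: what is moved stays moved. The work goes in short steps, Python scripts to look and compute and a shell command to move; the robot and the scene stay as the last step left them, time stands still between calls to the robot, and variables do not carry over. Pictures are saved under pics/ and viewed, at most 14 in all, crops included, and the job is handed in when it is done.

```bash
mkdir -p pics
python3 - <<'E'
from cell import arm, optics
import cv2,json,pickle
s=arm.state();print({k:s[k] for k in("time","tool_pos","orientation","width","force")})
for n in("scene","top","wrist"):
    i=optics.get_image(n);cv2.imwrite(f"pics/{n}0.png",i["pixels"]);print(n,i["fx"],i["cx"],i["cy"],i["position"],i["rotation"])
    pickle.dump(i,open(f"{n}0.pkl","wb"))
E
```

```text
{'time': 0.0, 'tool_pos': array([ 0.18439922, -0.64914551,  0.23991676]), 'orientation': array([[ 9.61942500e-01,  2.73251784e-01, -2.97646156e-04],
       [ 2.73251946e-01, -9.61941903e-01,  1.07221833e-03],
       [ 6.66726252e-06, -1.11274478e-03, -9.99999381e-01]]), 'width': 0.09311342135509197, 'force': array([ 0.38148579,  0.04720432, -0.64007171])}
scene 390.52547670925605 282.19123489661956 210.94163302328826 [0.00183855 0.65768884 0.63788   ] [[-0.76895283 -0.36754052  0.52309225]
 [-0.63906255  0.4193517  -0.64478152]
 [ 0.01762371 -0.83009525 -0.55734306]]
top 397.0774944433092 285.37073233027024 210.28704930030554 [ 0.36959098 -0.00828088  1.17535055] [[ 0.01072325 -0.99066898  0.13586752]
 [-0.99991282 -0.00957653  0.00909082]
 [-0.00770486 -0.13595316 -0.9906853 ]]
wrist 348.6203742912594 283.82318140618673 207.20172487343598 [ 0.25452496 -0.62974893  0.38513649] [[ 0.27220178 -0.92791691 -0.25470846]
 [-0.96223875 -0.26294991 -0.07038416]
 [-0.00166491  0.26424905 -0.96445304]]
```

View pics/top0.png

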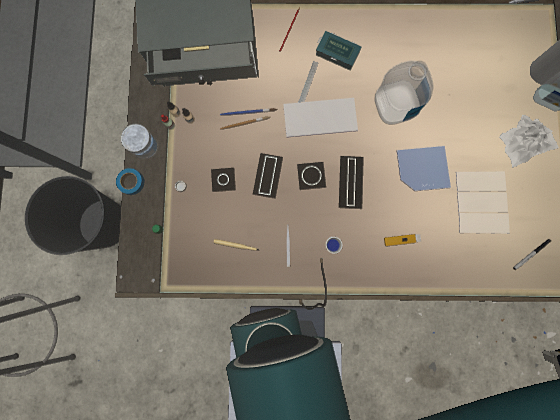

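View pics/scene0.png

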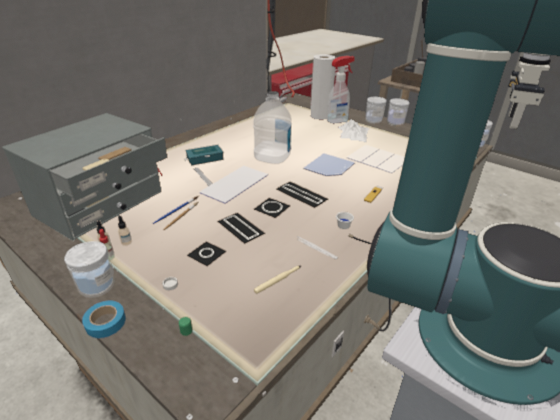

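The top view shows the pads at about (223,180) pot, (268,175) scraper, (312,175) cup and (350,182) cutter. The cutter is at (236,245), tweezers at (289,245), cup at (334,245), scraper at (402,240), and the green pot at (156,229) on the wooden border. The scene view shows the same layout. Next I'll measure from enlargements.

```bash
cat > h.py <<'E'
import numpy as np,cv2,pickle
def world(i,uv,z):
    d=np.array([(uv[0]-i["cx"])/i["fx"],(uv[1]-i["cy"])/i["fy"],1.]);d=np.array(i["rotation"])@d
    p=np.array(i["position"]);return p+d*(z-p[2])/d[2]
def pix(i,P):
    c=np.array(i["rotation"]).T@(np.array(P)-i["position"]);return c[0]/c[2]*i["fx"]+i["cx"],c[1]/c[2]*i["fy"]+i["cy"]
E
python3 - <<'E'
from h import *
i=pickle.load(open("top0.pkl","rb"));p=i["pixels"]
c=p[145:265,140:430];cv2.imwrite("pics/topcrop.png",cv2.resize(c,None,fx=2.75,fy=2.75,interpolation=cv2.INTER_CUBIC))
hsv=cv2.cvtColor(p,cv2.COLOR_BGR2HSV);g=cv2.cvtColor(p,cv2.COLOR_BGR2GRAY)
def rect(n,m,box,z):
    x0,y0,x1,y1=box;k=np.zeros_like(m);k[y0:y1,x0:x1]=m[y0:y1,x0:x1]
    nn,l,st,_=cv2.connectedComponentsWithStats(k.astype(np.uint8));j=1+np.argmax(st[1:,4])
    ys,xs=np.where(l==j);W=np.array([world(i,(a,b),z)[:2] for a,b in zip(xs,ys)],np.float32)
    (cx,cy),wh,a=cv2.minAreaRect(W*1000);q=W-W.mean(0);u=np.linalg.svd(q,full_matrices=False)[2][0]
    print(n,len(xs),"rect",np.round((cx,cy)),np.round(wh),"mean",np.round(W.mean(0)*1000,1),"axis deg",np.round(np.degrees(np.arctan2(u[1],u[0])),1))
dark=g<70
rect("padpot",dark,(205,160,240,198),.004);rect("padscr",dark,(245,145,290,205),.004);rect("padcup",dark,(292,155,330,195),.004);rect("padcut",dark,(333,148,370,215),.004)
w=(g>150)
rect("wpot",w,(215,172,231,188),.004);rect("wscr",w,(257,155,279,196),.004);rect("wcup",w,(301,164,323,187),.004);rect("wcut",w,(343,158,359,208),.004)
rect("scr",hsv[...,1]>150,(380,228,425,252),.008)
rect("cut",(hsv[...,1]>95),(208,233,265,257),.007)
rect("cup(blue)",(hsv[...,0]>100)&(hsv[...,1]>100),(320,232,350,258),.02)
rect("pot",(hsv[...,0]>50)&(hsv[...,0]<90)&(hsv[...,1]>120),(145,220,170,240),.03)
E
```

```text
padpot 377 rect [623. 192.] [68. 68.] mean [622.5 192.1] axis deg 118.2
padscr 435 rect [637.  58.] [ 69. 129.] mean [635.8  57.1] axis deg 170.1
padcup 324 rect [638. -74.] [78. 78.] mean [636.6 -74.1] axis deg 94.8
padcut 742 rect [ 619. -193.] [ 68. 158.] mean [ 618.  -192.4] axis deg 177.4
wpot 15 rect [625. 184.] [32. 16.] mean [625.7 182.7] axis deg -165.7
wscr 44 rect [639.  72.] [ 14. 116.] mean [636.1  73.6] axis deg 172.1
wcup 11 rect [645. -48.] [ 4. 25.] mean [645.4 -48.4] axis deg 165.9
wcut 54 rect [ 584. -192.] [21. 73.] mean [ 579.  -191.4] axis deg -178.8
scr 235 rect [ 446. -334.] [24. 91.] mean [ 445.8 -332.7] axis deg -82.9
cut 5 rect [428. 176.] [12.  2.] mean [427.5 175.9] axis deg -101.1
cup(blue) 110 rect [ 429. -135.] [32. 32.] mean [ 428.4 -136.1] axis deg 103.5
pot 25 rect [471. 378.] [18. 15.] mean [472.  378.3] axis deg 157.4
```

View pics/topcrop.png

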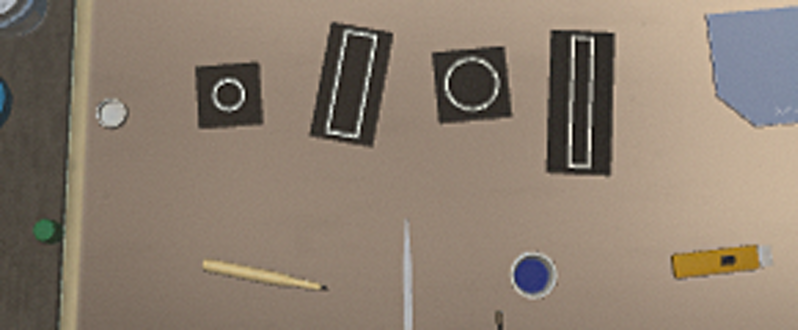

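Run:
```python
from h import *
i=pickle.load(open("top0.pkl","rb"));s=pickle.load(open("scene0.pkl","rb"))
f=lambda u,v,z:world(i,(140+(u+.5)/2.75-.5,145+(v+.5)/2.75-.5),z)
def line(n,a,b,z):
    A,B=f(*a,z),f(*b,z);d=B-A;print(n,np.round(500*(A+B),1),"len",round(np.linalg.norm(d)*1000),"ang",round(np.degrees(np.arctan2(d[1],d[0])),1))
line("cutter",(203,265),(327,288),.007);line("scraper",(674,266),(771,255),.007)
line("tweez",(406,220),(409,330),.005)
line("w scr",(360,30),(343,136),.004);line("w cut",(581,35),(580,167),.004)
for n,q in(("w pot",(229,95)),("w cup",(472,84)),):print(n,np.round(1000*f(*q,.004),1))
print("cup rim",1000*f(533,275,.031))
for z in(-.1,-.05,-.02,0,.034,.06):
    P=f(46,230,z);print(z,np.round(P*1000),np.round(pix(s,P)))
c=s["pixels"][200:350,120:340];cv2.imwrite("pics/scrop.png",cv2.resize(c,None,fx=3.6,fy=3.6,interpolation=cv2.INTER_CUBIC))
```

```text
cutter [424.9 146.3   7. ] len 135 ang -99.8
scraper [ 446.9 -341.9    7. ] len 104 ang -83.0
tweez [428.5  -6.    5. ] len 117 ang -177.9
w scr [637.9  57.5   4. ] len 120 ang 172.0
w cut [ 620.3 -193.1    4. ] len 147 ang 178.9
w pot [622.9 191.6   4. ]
w cup [637.6 -74.6   4. ]
cup rim [ 428.16107901 -137.0829218    31.        ]
-0.1 [ 482.  419. -100.] [172. 372.]
-0.05 [477. 403. -50.] [177. 353.]
-0.02 [475. 393. -20.] [180. 341.]
0 [473. 386.   0.] [182. 333.]
0.034 [470. 374.  34.] [185. 319.]
0.06 [468. 366.  60.] [188. 307.]
```

View pics/scrop.png

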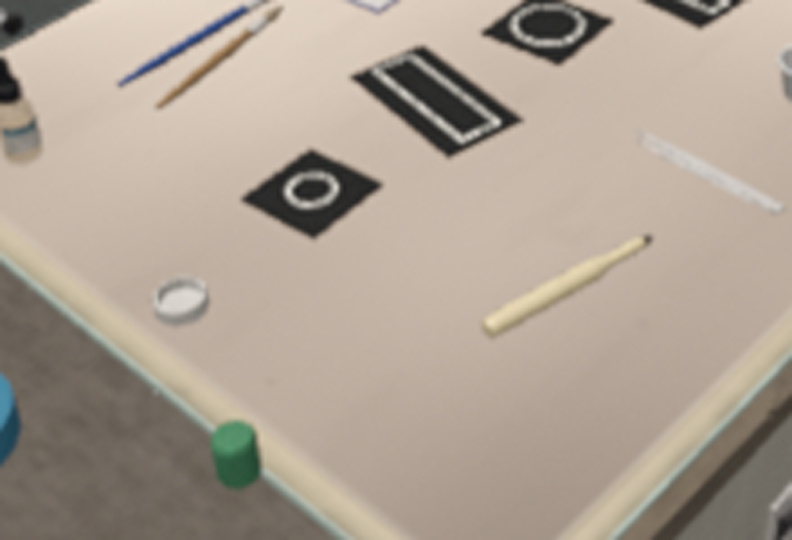

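```bash
cat >> h.py <<'E'
def go(x,y,z,yaw):
    "remaining shift (tool axes, mm) and tool-z turn (deg), turn done after shift"
    from cell import arm
    s=arm.state();R=np.array(s["orientation"]);d=R.T@(np.array([x,y,z])-s["tool_pos"])*1000
    a=np.degrees(np.arctan2(R[1,0],R[0,0]));t=-((yaw-a+180)%360-180)
    # residual tilt
    print("t",round(s["time"],2),"pos",np.round(np.array(s["tool_pos"])*1000,1),"yaw",round(a,2),"w",round(s["width"]*1000,1),"gf",s["gripper_force"],"F",np.round(s["force"],1),
     "\nSHIFT",np.round(d,1),"TURN",round(t,2),"tilt",np.round(np.degrees([R[0,2],R[1,2]]),2))
E
python3 -m handwheel '[[40,-26,0,0,0,0,1],[40,-26,0,0,0,0,1],[40,-26,0,0,0,0,1],[40,-26,0,0,0,0,1],[40,-26,0,0,0,0,1],[40,-26,0,0,0,0,1],[40,-26,0,0,0,0,1],[30,-18,0,0,0,0,1]]'
python3 -c "
from h import *
go(.425,.146,.2,80.2)"
```

```text
time: 0.95
tool_pos: [0.4293, -0.3699, 0.2407]
orientation: [[0.962, 0.274, 0.0], [0.274, -0.962, 0.0], [0.0, -0.0, -1.0]]
force: [-0.1, -0.7, 0.1]
width: 0.0929
gripper_force: 0.0
t 0.95 pos [ 429.3 -369.9  240.7] yaw 15.92 w 92.9 gf 0.0 F [-0.1 -0.7  0.1] 
SHIFT [ 137.4 -497.3   40.7] TURN -64.28 tilt [0.01 0.01]
```

```bash
python3 -m handwheel '[[11.5,-41.5,0,0,0,0,1],[11.5,-41.5,0,0,0,0,1],[11.5,-41.5,0,0,0,0,1],[11.5,-41.5,0,0,0,0,1],[11.5,-41.5,0,0,0,0,1],[11.5,-41.5,0,0,0,0,1],[11.5,-41.5,0,0,0,0,1],[11.5,-41.5,0,0,0,0,1]]' >/dev/null
python3 -m handwheel '[[11.5,-41.5,0,0,0,0,1],[11.5,-41.5,0,0,0,0,1],[11.5,-41.5,0,0,0,0,1],[11,-41,0,0,0,0,1],[0,0,10,0,0,0,1]]' >/dev/null
python3 -m handwheel '[[0,0,0,0,0,-8,0.5],[0,0,0,0,0,-8,0.5],[0,0,0,0,0,-8,0.5],[0,0,0,0,0,-8,0.5],[0,0,0,0,0,-8,0.5],[0,0,0,0,0,-8,0.5],[0,0,0,0,0,-8,0.5],[0,0,0,0,0,-8,0.5]]' >/dev/null
python3 -c "
from h import *
from cell import optics
go(.425,.146,.2,80.2)
i=optics.get_image('wrist');pickle.dump(i,open('w1.pkl','wb'));cv2.imwrite('pics/w1.png',i['pixels'])
print(pix(i,(.4249,.1463,.007)))"
```

```text
t 3.05 pos [424.2 143.4 230.3] yaw 80.16 w 46.8 gf 0.0 F [-0.1  0.1  0.1] 
SHIFT [ 2.7  0.3 30.3] TURN -0.04 tilt [-0.02 -0.02]
(np.float64(284.3701673475536), np.float64(179.18384188516688))
```

View pics/w1.png

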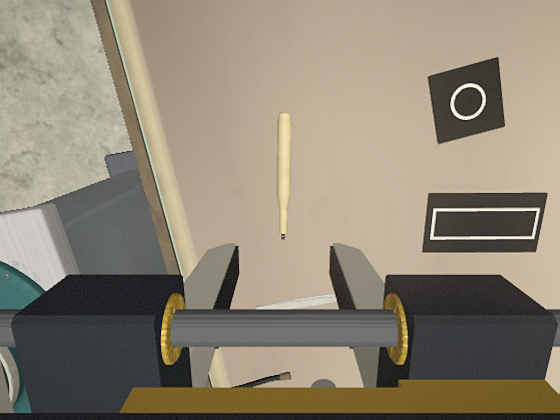

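Wrist view: the cutter runs from (284.5,113) to tip (282.5,239). The fingers are symmetric about column ~285. The pot circle is at (468,102) and the scraper outline around (486,223).

```bash
python3 -c "
from h import *
i=pickle.load(open('w1.pkl','rb'))
A=world(i,(284.5,112.5),.007);B=world(i,(282.5,239.5),.007);d=B-A
print((A+B)*500,np.linalg.norm(d),np.degrees(np.arctan2(d[1],d[0])))
print('pot pad',world(i,(468.3,101.5),.004))
for u,v in((434,207),(543,206),(539,238),(432,241)):print(world(i,(u,v),.004))
"
```

```text
[423.94546212 146.56142507   7.        ] 0.13782578485954236 -100.80512043833151
pot pad [0.6234363  0.19267641 0.004     ]
[0.58231018 0.08658378 0.004     ]
[0.70095715 0.0670238  0.004     ]
[0.69731733 0.02954258 0.004     ]
[0.57768835 0.0467677  0.004     ]
```

```bash
python3 -m handwheel '[[3,0.3,0,0,0,0.7,0.5],[0,0,45,0,0,0,0.5],[0,0,45,0,0,0,0.5],[0,0,45,0,0,0,0.5],[0,0,40,0,0,0,0.5],[0,0,20,0,0,0,0.5],[0,0,10,0,0,0,0.5],[0,0,0,0,0,0,0.5]]' 20 >/dev/null
python3 -c "
from h import *
go(.424,.1465,.025,79.5)"
```

```text
t 3.9 pos [424.7 146.7  24.8] yaw 79.0 w 46.4 gf 0.0 F [-0.4  0.6 -0.5] 
SHIFT [-0.3 -0.7 -0.1] TURN -0.5 tilt [-0.09 -0.03]
```

```bash
python3 -m handwheel '[[0,-0.7,0,0,0,-0.5,0],[0,0,0,0,0,0,0],[0,0,0,0,0,0,0],[0,0,0,0,0,0,0],[0,0,0,0,0,0,0],[0,0,0,0,0,0,0]]' 20
python3 -m handwheel '[[0,0,-20,0,0,0,0],[0,0,-40,0,0,0,0],[0,0,-40,0,0,0,0],[0,0,-40,0,0,0,0],[0,0,0,0,0,0,0]]' 
python3 -c "
from h import *
go(.620,-.193,.165,-2)"
```

```text
time: 4.5
tool_pos: [0.4247, 0.147, 0.0261]
orientation: [[0.18, 0.984, 0.001], [0.984, -0.18, 0.0], [0.0, 0.001, -1.0]]
force: [-0.5, 0.2, 6.4]
width: 0.0141
gripper_force: 20.0
time: 5.0
tool_pos: [0.4261, 0.1474, 0.171]
orientation: [[0.18, 0.984, 0.007], [0.984, -0.18, 0.002], [0.003, 0.006, -1.0]]
force: [0.9, -0.2, -0.5]
width: 0.0143
gripper_force: 20.0
t 5.0 pos [426.1 147.4 171. ] yaw 79.66 w 14.3 gf 19.999633133411407 F [ 0.9 -0.2 -0.5] 
SHIFT [-300.1  251.9    6.7] TURN 81.66 tilt [0.4  0.12]
```

```bash
python3 -m handwheel '[[-30,20,-10,0,0,0,0],[-30,20,-10,0,0,0,0],[-30,20,-10,0,0,0,0],[-30,20,-10,0,0,0,0],[-30,20,-10,0,0,0,0],[-30,20,-10,0,0,0,0],[-30,20,-10,0,0,0,0],[-30,0,-10,0,0,0,0]]' >/dev/null
python3 -m handwheel '[[0,0,0,0,0,8.2,0],[0,0,0,0,0,8.2,0],[0,0,0,0,0,8.2,0],[0,0,0,0,0,8.2,0],[0,0,0,0,0,8.2,0],[0,0,0,0,0,8.2,0],[0,0,0,0,0,8.2,0],[0,0,0,0,0,8.2,0]]' >/dev/null
python3 -m handwheel '[[0,0,0,0,0,8,0],[0,0,0,0,0,8,0],[0,0,0,0,0,0,0]]' >/dev/null
python3 -c "
from h import *
from cell import optics
go(.620,-.193,.20,-2)
i=optics.get_image('wrist');pickle.dump(i,open('w2.pkl','wb'));cv2.imwrite('pics/w2.png',i['pixels'])
"
```

```text
t 6.9 pos [ 519.  -114.3  244.8] yaw -2.09 w 14.3 gf 20.001263916492462 F [-0.5 -1.  -0. ] 
SHIFT [103.9  75.   44.7] TURN -0.09 tilt [-0.05  0.02]
```

View pics/w2.png

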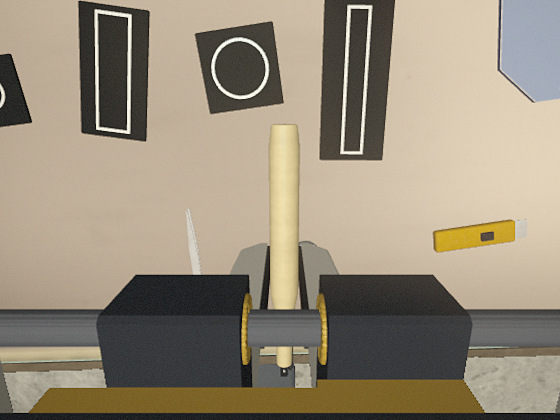

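All four outlines are visible: cutter outline from (351.5,154) to (359,7), cup circle at (240,68), scraper outline at columns 95–132. The rod is held straight, from (285,126) to (284,372).

```bash
cat >> h.py <<'E'
def outl(i,box,z=.004,thr=150,m=None):
    x0,y0,x1,y1=box;g=cv2.cvtColor(i["pixels"],cv2.COLOR_BGR2GRAY)
    m=(g>thr) if m is None else m
    k=np.zeros(g.shape,np.uint8);k[y0:y1,x0:x1]=m[y0:y1,x0:x1]
    n,l,st,_=cv2.connectedComponentsWithStats(k);j=1+np.argmax(st[1:,4])
    ys,xs=np.where(l==j);W=np.array([world(i,(a,b),z)[:2]*1000 for a,b in zip(xs,ys)],np.float32)
    (cx,cy),wh,a=cv2.minAreaRect(W);e=cv2.minEnclosingCircle(W)
    print(len(xs),"rect",np.round((cx,cy),1),np.round(wh,1),round(a,1),"circ",np.round(e[0],1),round(e[1],1))
E
python3 -c "
from h import *
i=pickle.load(open('w2.pkl','rb'))
outl(i,(335,2,375,158));outl(i,(88,4,140,137));outl(i,(207,34,272,103))
h=cv2.cvtColor(i['pixels'],cv2.COLOR_BGR2HSV)
outl(i,(425,210,530,260),.008,m=h[...,1]>150)
A=world(i,(435.5,241),.007);B=world(i,(526,228),.007);print((A+B)/2,np.linalg.norm(B-A))
def atz(u,v): 
    return world(i,(u,v),.2448-.025+.007)
print('rod',atz(285,126),atz(283.5,374))
"
```

```text
1142 rect [ 617.2 -192.5] [ 24.7 146.8] 87.5 circ [ 617.2 -193. ] 74.2
1021 rect [636.   59.2] [ 36.8 118. ] 80.4 circ [636.1  59.7] 61.3
632 rect [636.6 -72.9] [59. 59.] 87.8 circ [636.3 -73.1] 29.9
1616 rect [ 444.6 -332.2] [26.7 92.5] 7.0 circ [ 444.2 -332.7] 47.2
[ 0.44514775 -0.34057872  0.007     ] 0.10407890298103532
rod [ 0.58545412 -0.11763128  0.2268    ] [ 0.45046254 -0.11183505  0.2268    ]
```

```bash
python3 -m handwheel '[[34,25,30,0,0,0,0],[34,25,30,0,0,0,0],[34,25,30,0,0,0,0],[0,0,40,0,0,0,0],[0,0,40,0,0,0,0],[0,0,25,0,0,0,0],[0,0,0,0,0,0,0]]' >/dev/null
python3 -c "
from h import *
from cell import optics
go(.619,-.193,.05,-2)
i=optics.get_image('wrist');pickle.dump(i,open('w3.pkl','wb'));cv2.imwrite('pics/w3.png',i['pixels'])
"
```

```text
t 7.65 pos [ 613.1 -189.4   49.2] yaw -1.72 w 14.0 gf 19.99963492155075 F [-1.3  0.5 -0.9] 
SHIFT [ 6.   3.4 -0.8] TURN 0.28 tilt [-0.36  0.12]
```

View pics/w3.png

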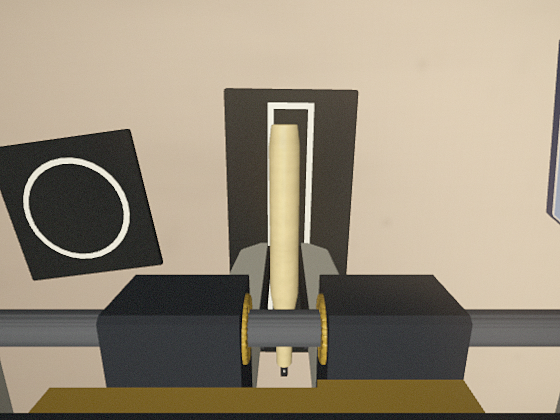

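Close view: the outline's far end spans (268,102)–(314,103), its right side runs down to about (307,242), and the rod's far end is at (285,125). The rod sits slightly left of and short of the centre. The cup circle is at (77,208).

```bash
python3 -c "
from h import *
i=pickle.load(open('w3.pkl','rb'))
g=cv2.cvtColor(i['pixels'],cv2.COLOR_BGR2GRAY)
# right side line of the outline
pts=[]
for r in range(115,236,10):
    c=np.where(g[r,302:318]>140)[0]; 
    if len(c):pts.append(world(i,(302+c.mean(),r),.004)[:2]*1000)
pts=np.array(pts);print(len(pts),np.degrees(np.polyfit(pts[:,0],pts[:,1],1)[0]),pts[0],pts[-1])
F=world(i,(291,102),.004)*1000;a=np.radians(-2.5);print('far',F[:2],'centre',F[:2]-73.4*np.array([np.cos(a),np.sin(a)]))
outl(i,(20,150,135,265))
"
```

```text
13 -2.443473312393619 [ 683.50753348 -205.82363982] [ 616.42022426 -202.81090609]
far [ 690.38083531 -195.72747328] centre [ 617.05069585 -192.52581025]
1715 rect [635.4 -72.4] [59.5 59.1] 88.2 circ [635.6 -72.4] 29.9
```

```bash
python3 -m handwheel '[[0,0,0,0,0,0,0],[0,0,0,0,0,0,0]]' >/dev/null
python3 -c "
from h import *
go(.6182,-.192,.030,-2.1)"
```

```text
t 7.9 pos [ 616.  -190.2   55.9] yaw -1.87 w 14.5 gf 19.9996617436409 F [-0.8  0.3 -0.3] 
SHIFT [ 2.2  1.7 25.9] TURN 0.23 tilt [ 0.16 -0.06]
```

```bash
python3 -m handwheel '[[2.2,1.7,10,0,0,0.2,0],[0,0,10,0,0,0,0],[0,0,3,0,0,0,0],[0,0,0,0,0,0,0],[0,0,0,0,0,0,0]]' >/dev/null
python3 -c "
from h import *
go(.6182,-.192,.030,-2.1)"
```

```text
t 8.4 pos [ 617.1 -191.7   30.3] yaw -2.13 w 14.0 gf 19.997399747371674 F [0.1 1.  0.1] 
SHIFT [1.1 0.3 0.3] TURN -0.03 tilt [-0.03  0.01]
```

```bash
python3 -m handwheel '[[1,0.3,0.3,0,0,0,0],[0,0,0,0,0,0,0],[0,0,0,0,0,0,0.4],[0,0,0,0,0,0,0.4],[0,0,0,0,0,0,0.4],[0,0,0,0,0,0,0.4]]'
python3 -m handwheel '[[0,0,-10,0,0,0,0.4],[0,0,-40,0,0,0,0.4],[-10,0,-45,0,0,0,0.4],[-45,0,-45,0,0,0,0.4],[-45,0,-45,0,0,0,0.4],[0,0,0,0,0,0,0.4]]' >/dev/null
python3 -c "
from h import *
from cell import optics
go(.446,-.341,.2,97)
i=optics.get_image('wrist');pickle.dump(i,open('w4.pkl','wb'));cv2.imwrite('pics/w4.png',i['pixels'])
"
```

```text
time: 9.0
tool_pos: [0.6182, -0.1921, 0.0305]
orientation: [[0.999, -0.037, 0.0], [-0.037, -0.999, -0.0], [0.0, 0.0, -1.0]]
force: [0.5, 0.3, 0.2]
width: 0.0363
gripper_force: 0.0
t 9.6 pos [ 536.4 -189.5  203.2] yaw -2.17 w 37.2 gf 0.0 F [ 0.3 -0.3  0.2] 
SHIFT [-84.7 154.8   3. ] TURN -99.17 tilt [ 0.45 -0.2 ]
```

View pics/w4.png

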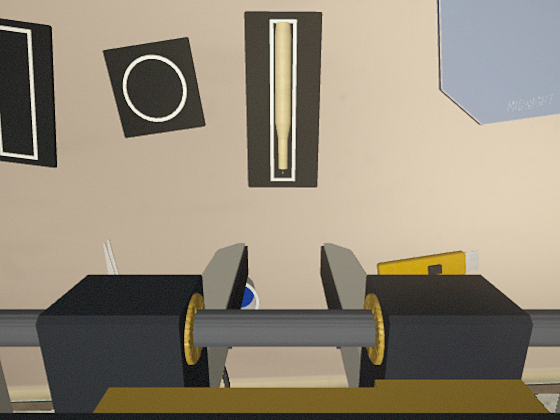

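```bash
python3 -c "
from h import *
i=pickle.load(open('w4.pkl','rb'))
outl(i,(262,14,305,184))
c=cv2.resize(i['pixels'][10:190,240:330],None,fx=3.2,fy=3.2,interpolation=cv2.INTER_CUBIC);cv2.imwrite('pics/w4c.png',c)
A=world(i,(283,23),.009);B=world(i,(283,174.5),.011);print(A,B,(A+B)/2,np.linalg.norm(A-B))"
```

```text
3244 rect [ 617.7 -192.6] [ 24.5 146.3] 87.2 circ [ 617.7 -192.2] 73.9
[ 0.68631355 -0.19544625  0.009     ] [ 0.55145972 -0.19008667  0.011     ] [ 0.61888663 -0.19276646  0.01      ] 0.13497510517338873
```

View pics/w4c.png

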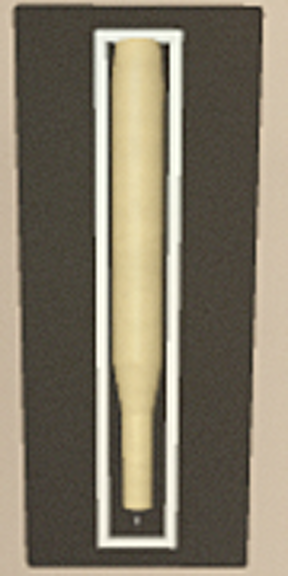

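The cutter lies inside its outline, about 1 mm off centre. Next, the scraper.

```bash
python3 -m handwheel '[[-17,31,0,0,0,0,0.5],[-17,31,0,0,0,0,0.5],[-17,31,0,0,0,0,0.5],[-17,31,0,0,0,0,0.5],[-17,31,0,0,0,0,0.5],[0,0,0,0,0,-8.3,0.5],[0,0,0,0,0,-8.3,0.5],[0,0,0,0,0,-8.3,0.5]]' >/dev/null
python3 -m handwheel '[[0,0,0,0,0,-8.3,0.5],[0,0,0,0,0,-8.3,0.5],[0,0,0,0,0,-8.3,0.5],[0,0,0,0,0,-8.3,0.5],[0,0,0,0,0,-8.3,0.5],[0,0,0,0,0,-8.3,0.5],[0,0,0,0,0,-8.3,0.5],[0,0,0,0,0,-8.3,0.5]]' >/dev/null
python3 -m handwheel '[[0,0,0,0,0,-8.3,0.5],[0,0,0,0,0,0,0.5],[0,0,0,0,0,0,0.5]]' >/dev/null
python3 -c "
from h import *
from cell import optics
go(.446,-.341,.1,97)
i=optics.get_image('wrist');pickle.dump(i,open('w5.pkl','wb'));cv2.imwrite('pics/w5.png',i['pixels'])
"
```

```text
t 11.55 pos [ 447.  -340.8  195.5] yaw 97.21 w 46.2 gf 0.0 F [ 0.  -0.2  0.6] 
SHIFT [-0.2 -1.  95.5] TURN 0.21 tilt [-0.05  0.04]
```

View pics/w5.png

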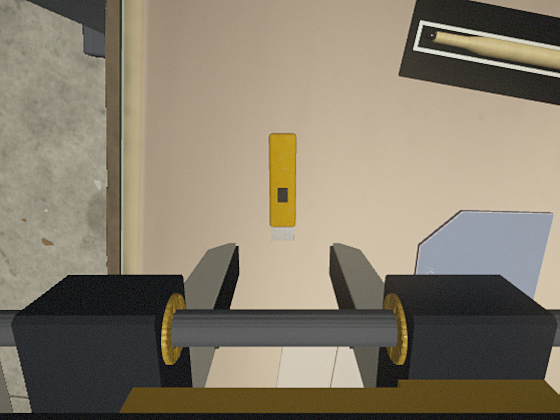

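The scraper runs from (283,133) to blade end (283,241), well aligned with the jaws.

```bash
python3 -c "
from h import *
i=pickle.load(open('w5.pkl','rb'))
A=world(i,(283,133),.009);B=world(i,(283,241),.005);d=A-B;print((A+B)/2,np.linalg.norm(d),np.degrees(np.arctan2(d[1],d[0])))
h=cv2.cvtColor(i['pixels'],cv2.COLOR_BGR2HSV);outl(i,(255,120,310,235),.009,m=h[...,1]>150)"
python3 -m handwheel '[[0,-1,45,0,0,0,0.5],[0,0,45,0,0,0,0.5],[0,0,40,0,0,0,0.5],[0,0,25,0,0,0,0.5],[0,0,14,0,0,0,0.5],[0,0,0,0,0,0,0.5],[0,0,0,0,0,0,0.5]]' 
python3 -c "
from h import *
go(.446,-.341,.025,97)"
```

```text
[ 0.44564474 -0.34134012  0.007     ] 0.10879858165734337 97.10429949064003
2246 rect [ 443.9 -333.2] [24.8 90.3] 7.2 circ [ 444.2 -333. ] 46.3
time: 12.3
tool_pos: [0.4463, -0.3413, 0.0283]
orientation: [[-0.129, 0.992, 0.001], [0.992, 0.129, -0.001], [-0.001, 0.001, -1.0]]
force: [-0.7, -0.7, 0.6]
width: 0.0467
gripper_force: 0.0
t 12.3 pos [ 446.3 -341.3   28.3] yaw 97.4 w 46.7 gf 0.0 F [-0.7 -0.7  0.6] 
SHIFT [ 0.4 -0.3  3.3] TURN 0.4 tilt [ 0.05 -0.04]
```

```bash
python3 -m handwheel '[[0,0,3,0,0,0.3,0.5],[0,0,0,0,0,0,0],[0,0,0,0,0,0,0],[0,0,0,0,0,0,0],[0,0,0,0,0,0,0],[0,0,0,0,0,0,0]]' 20
python3 -m handwheel '[[0,0,-20,0,0,0,0],[0,0,-40,0,0,0,0],[0,0,-40,0,0,0,0],[0,0,-40,0,0,0,0],[0,0,-40,0,0,0,0],[0,0,0,0,0,0,0]]' 
python3 -c "
from h import *
go(.70,.02,.205,170.5)"
```

```text
time: 12.9
tool_pos: [0.446, -0.341, 0.0246]
orientation: [[-0.125, 0.992, 0.0], [0.992, 0.125, -0.0], [-0.0, 0.0, -1.0]]
force: [-1.6, 0.2, 5.0]
width: 0.0257
gripper_force: 20.0
time: 13.5
tool_pos: [0.447, -0.3419, 0.2101]
orientation: [[-0.125, 0.992, 0.006], [0.992, 0.125, -0.005], [-0.006, 0.005, -1.0]]
force: [0.5, -0.7, 0.3]
width: 0.0255
gripper_force: 20.0
t 13.5 pos [ 447.  -341.9  210.1] yaw 97.16 w 25.5 gf 19.999370276927948 F [ 0.5 -0.7  0.3] 
SHIFT [327.6 296.1   4.8] TURN -73.34 tilt [ 0.34 -0.28]
```

```bash
python3 -m handwheel '[[30,27,0,0,0,0,0],[30,27,0,0,0,0,0],[30,27,0,0,0,0,0],[30,27,0,0,0,0,0],[30,27,0,0,0,0,0],[30,27,0,0,0,0,0],[30,27,0,0,0,0,0],[30,27,0,0,0,0,0]]' >/dev/null
python3 -m handwheel '[[30,27,0,0,0,0,0],[30,27,0,0,0,0,0],[28,26,0,0,0,0,0],[0,0,0,0,0,-8.1,0],[0,0,0,0,0,-8.1,0],[0,0,0,0,0,-8.1,0],[0,0,0,0,0,-8.1,0],[0,0,0,0,0,-8.1,0]]' >/dev/null
python3 -m handwheel '[[0,0,0,0,0,-8.1,0],[0,0,0,0,0,-8.1,0],[0,0,0,0,0,-8.1,0],[0,0,0,0,0,-8.1,0],[0,0,0,0,0,0,0],[0,0,0,0,0,0,0]]' >/dev/null
python3 -c "
from h import *
from cell import optics
go(.637,.058,.1,170.5)
i=optics.get_image('wrist');pickle.dump(i,open('w6.pkl','wb'));cv2.imwrite('pics/w6.png',i['pixels'])
print([np.round(pix(i,p)) for p in((.637,.058,.004),(.58,.067,.004),(.695,.049,.004))])
"
```

```text
t 15.7 pos [698.5  21.4 203.5] yaw 169.81 w 25.6 gf 19.999060928821564 F [-1.1 -0.2 -0.5] 
SHIFT [ 67.   25.2 103.5] TURN -0.69 tilt [-0.04  0.  ]
[array([310., 119.]), array([310.,  54.]), array([311., 179.])]
```

View pics/w6.png

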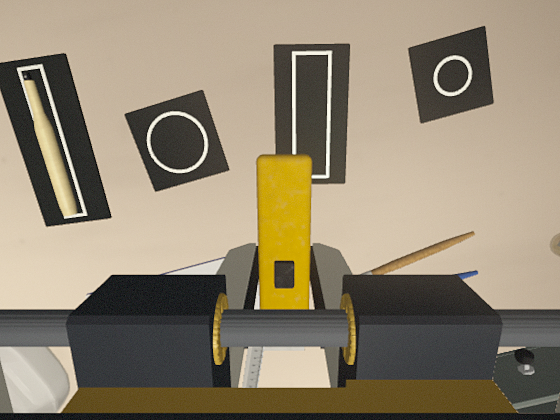

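Held scraper straight at col 284.5. Outline corners: (293,51), (333,50), (328,178). Cup circle (177,142), pot circle (453,75).

```bash
python3 -c "
from h import *
i=pickle.load(open('w6.pkl','rb'))
W=lambda u,v:world(i,(u,v),.004)[:2]*1000
A,B,C=W(293,51),W(333,50),W(328,178.5)
print('centre',(A+C)/2,'len',np.linalg.norm(C-B),np.linalg.norm(A-B),'ang',np.degrees(np.arctan2(*(B-C)[::-1])),np.degrees(np.arctan2(*(B-A)[::-1])))
outl(i,(285,46,337,153))
outl(i,(143,106,212,178));outl(i,(430,52,476,99))
z=.2035-.0246+.010
P=world(i,(258.5,200),z)*1000;Q=world(i,(310.5,200),z)*1000;E=world(i,(284.5,155.5),z)*1000;print((P+Q)/2,np.linalg.norm(P-Q),E)
"
```

```text
centre [636.23647904  59.04037297] len 118.91656150539491 36.50181996066933 ang 169.47339879147626 81.0749315092631
928 rect [623.2  61.2] [36.8 91.9] 80.1 circ [623.2  61. ] 49.4
663 rect [635.7 -73.5] [59.  58.7] 79.7 circ [636.  -73.6] 29.9
436 rect [622.2 194.1] [35.5 34.7] 39.3 circ [622.1 194. ] 17.9
[665.4481047   27.12429514 188.9       ] 24.58519481796257 [644.81485657  30.84577727 188.9       ]
```

```bash
python3 -m handwheel '[[34,13,30,0,0,-0.4,0],[33,13,35,0,0,0,0],[0,0,40,0,0,0,0],[0,0,35,0,0,0,0],[0,0,20,0,0,0,0],[0,0,0,0,0,0,0],[0,0,0,0,0,0,0],[0,0,0,0,0,0,0]]' >/dev/null
python3 -c "
from h import *
go(.637,.059,.0286,170.2)"
```

```text
t 16.55 pos [637.9  58.4  46. ] yaw 170.4 w 25.5 gf 19.999330043792725 F [ 0.4  0.5 -0.7] 
SHIFT [ 1.   0.5 17.4] TURN 0.2 tilt [0.13 0.01]
```

```bash
python3 -m handwheel '[[1,0.5,10,0,0,0.2,0],[0,0,6,0,0,0,0],[0,0,0,0,0,0,0],[0,0,0,0,0,0,0],[0,0,0,0,0,0,0]]' >/dev/null
python3 -c "
from h import *
go(.637,.059,.0286,170.2)"
```

```text
t 17.05 pos [636.  59.  28.] yaw 170.26 w 25.6 gf 19.99990403652191 F [0.5 0.1 0.3] 
SHIFT [-1.   0.2 -0.6] TURN 0.06 tilt [-0.01 -0.  ]
```

```bash
python3 -m handwheel '[[-1,0.2,-0.2,0,0,0,0],[0,0,0,0,0,0,0],[0,0,0,0,0,0,0.45],[0,0,0,0,0,0,0.45],[0,0,0,0,0,0,0.45],[0,0,0,0,0,0,0.45]]' >/dev/null
python3 -m handwheel '[[0,0,-10,0,0,0,0.45],[0,0,-40,0,0,0,0.45],[0,0,-45,0,0,0,1],[0,0,-45,0,0,0,1],[0,0,-30,0,0,0,1],[0,0,0,0,0,0,1]]' >/dev/null
python3 -c "
from h import *
from cell import optics
go(.428,-.136,.2,90)
i=optics.get_image('wrist');pickle.dump(i,open('w7.pkl','wb'));cv2.imwrite('pics/w7.png',i['pixels'])
"
```

```text
t 18.25 pos [638.5  59.1 204.7] yaw 170.26 w 68.9 gf 0.0 F [ 0.5 -0.4  0.1] 
SHIFT [ 174.5 -227.9    3. ] TURN 80.26 tilt [0.44 0.02]
```

View pics/w7.png

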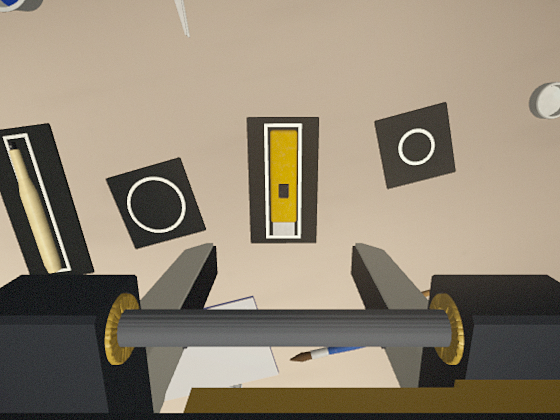

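```bash
python3 -c "
from h import *
i=pickle.load(open('w7.pkl','rb'))
cv2.imwrite('pics/w7c.png',cv2.resize(i['pixels'][115:245,245:320],None,fx=4.5,fy=4.5,interpolation=cv2.INTER_CUBIC))
outl(i,(255,118,309,242))
outl(i,(120,172,190,238));outl(i,(394,124,440,170))"
python3 -m handwheel '[[29,-38,0,0,0,0,1],[29,-38,0,0,0,0,1],[29,-38,0,0,0,0,1],[29,-38,0,0,0,0,1],[29,-38,0,0,0,0,1],[29,-38,0,0,0,0,1],[0,0,0,0,0,8,1],[0,0,0,0,0,8,1]]' >/dev/null
python3 -m handwheel '[[0,0,0,0,0,8,1],[0,0,0,0,0,8,1],[0,0,0,0,0,8,1],[0,0,0,0,0,8,1],[0,0,0,0,0,8,1],[0,0,0,0,0,8,1],[0,0,0,0,0,8,1],[0,0,0,0,0,8,1]]' >/dev/null
python3 -m handwheel '[[0,0,0,0,0,0,1],[0,0,0,0,0,0,1]]' >/dev/null
python3 -c "
from h import *
from cell import optics
go(.428,-.136,.2,90)
i=optics.get_image('wrist');pickle.dump(i,open('w8.pkl','wb'))
p=i['pixels'].copy()
c=cv2.imread('pics/w7c.png')[:420]
c=cv2.resize(c,None,fx=420/c.shape[0],fy=420/c.shape[0]) 
cv2.imwrite('pics/w8.png',np.hstack([p,c[:,:240]]) if c.shape[1]>=240 else np.hstack([p,c]))
"
```

```text
3347 rect [636.   58.5] [ 37.1 118.3] 80.5 circ [636.1  58.7] 61.4
575 rect [636.4 -73.7] [59.4 58.6] 80.2 circ [636.1 -73.8] 29.9
379 rect [622.4 193.6] [35.5 34.1] 80.2 circ [622.3 193.7] 17.9
t 20.1 pos [ 426.8 -136.1  197.8] yaw 90.51 w 92.5 gf 0.0 F [-0.  -0.1  1. ] 
SHIFT [ 0.1  1.2 -2.2] TURN 0.51 tilt [-0.05  0.02]
```

View pics/w8.png

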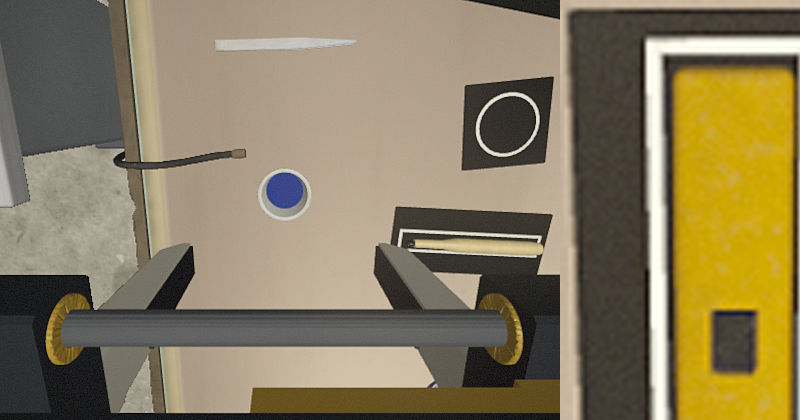

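Cup rim circle is centred at (284.5,194), between the jaws' line; the cable end at (245,153) is clear of the fingers by over 25 mm. The scraper crop shows it evenly inside its outline.

```bash
python3 -c "
from h import *
i=pickle.load(open('w7.pkl','rb'))
a=np.radians(170.2);E=world(i,(283.5,129.9),.012)[:2]*1000;print('scraper c',E-53.5*np.array([np.cos(a),np.sin(a)]))
i=pickle.load(open('w8.pkl','rb'))
print('cup',world(i,(284.5,194.3),.031)*1000, [np.linalg.norm(world(i,(258.5,194),.031)-world(i,(311,194),.031))*1000])
outl(i,(470,86,545,165))
"
```

```text
scraper c [636.52276807  59.11185872]
cup [ 426.82293417 -136.32480075   31.        ] [np.float64(48.205859163686135)]
682 rect [637.1 -73.2] [58.8 59. ] 49.7 circ [637.1 -73.5] 29.9
```

```bash
python3 -m handwheel '[[0,0,40,0,0,0.5,1],[0,0,40,0,0,0,1],[0,0,40,0,0,0,1],[0,0,30,0,0,0,1],[0,0,12,0,0,0,1],[0,0,0,0,0,0,1],[0,0,0,0,0,0,1]]' 8 >/dev/null
python3 -c "
from h import *
go(.4268,-.1363,.036,90)"
python3 -m handwheel '[[0,0,0,0,0,0,0.4],[0,0,0,0,0,0,0.4],[0,0,0,0,0,0,0.4],[0,0,0,0,0,0,0.4],[0,0,0,0,0,0,0.4],[0,0,0,0,0,0,0.4],[0,0,0,0,0,0,0.4]]' 8
python3 -c "
from h import *
go(.4268,-.1363,.036,90)"
```

```text
t 20.85 pos [ 427.7 -136.5   37.7] yaw 89.81 w 92.6 gf 0.0 F [ 0.4 -0.6  0.4] 
SHIFT [ 0.2 -0.9  1.7] TURN -0.19 tilt [ 0.07 -0.02]
time: 21.55
tool_pos: [0.4271, -0.1362, 0.0364]
orientation: [[0.004, 1.0, -0.0], [1.0, -0.004, 0.0], [0.0, -0.0, -1.0]]
force: [-0.2, -1.1, -0.1]
width: 0.0474
gripper_force: 8.0
t 21.55 pos [ 427.1 -136.2   36.4] yaw 89.76 w 47.4 gf 8.00025818607537 F [-0.2 -1.1 -0.1] 
SHIFT [-0.1 -0.3  0.4] TURN -0.24 tilt [-0.  0.]
```

```bash
python3 -m handwheel '[[0,0,-10,0,0,0,0.4],[0,0,-30,0,0,0,0.4],[0,0,-40,0,0,0,0.4],[0,0,-30,0,0,0,0.4],[0,0,0,0,0,0,0.4]]'
python3 -m handwheel '[[8,30,0,0,0,0,0.4],[8,30,0,0,0,0,0.4],[8,30,0,0,0,0,0.4],[8,30,0,0,0,0,0.4],[8,30,0,0,0,0,0.4],[8,30,0,0,0,0,0.4],[8,22,0,0,0,0,0.4],[7,0,0,0,0,0,0.4]]' >/dev/null
python3 -m handwheel '[[0,0,0,0,0,0,0.4],[0,0,0,0,0,0,0.4]]' >/dev/null
python3 -c "
from h import *
from cell import optics
go(.6363,-.0734,.0404,90)
i=optics.get_image('wrist');pickle.dump(i,open('w9.pkl','wb'));cv2.imwrite('pics/w9.png',i['pixels'])"
```

```text
time: 22.05
tool_pos: [0.4285, -0.1367, 0.1514]
orientation: [[0.004, 1.0, 0.006], [1.0, -0.004, -0.002], [-0.002, 0.006, -1.0]]
force: [-0.0, -0.4, -0.4]
width: 0.0473
gripper_force: 8.0
t 23.05 pos [628.6 -74.1 146.1] yaw 89.77 w 47.2 gf 7.9999636551656295 F [ 0.3 -0.3 -0.3] 
SHIFT [  0.8   7.7 105.7] TURN -0.23 tilt [-0.03 -0.  ]
```

View pics/w9.png

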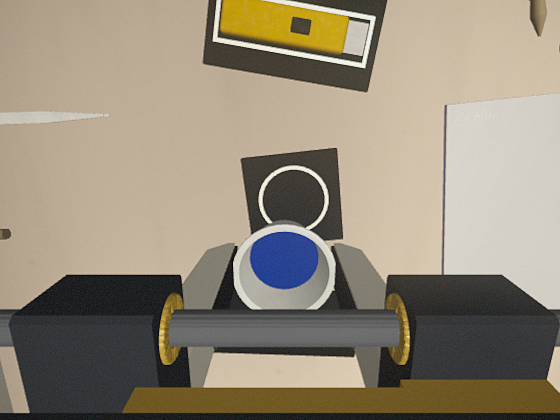

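Cup held upright with rim centre about (285,271). The target circle is at (294,200).

```bash
python3 -c "
from h import *
i=pickle.load(open('w9.pkl','rb'))
outl(i,(252,160,335,222));print(world(i,(259,200),.004),world(i,(329.5,200),.004))
print(world(i,(285,271),.1407)*1000)"
python3 -m handwheel '[[1,7.7,30,0,0,0,0.4],[0,0,35,0,0,0,0.4],[0,0,20,0,0,0,0.4],[0,0,10,0,0,0,0.4],[0,0,0,0,0,0,0.4],[0,0,0,0,0,0,0.4]]' >/dev/null
python3 -c "
from h import *
go(.6363,-.0734,.0404,90)"
```

```text
624 rect [636.3 -68.1] [48.6 58.8] 89.7 circ [636.  -73.5] 29.8
[ 0.60695605 -0.07347604  0.004     ] [ 0.66686715 -0.07378983  0.004     ]
[628.54578461 -73.63836798 140.7       ]
t 23.7 pos [637.4 -73.4  52.7] yaw 89.74 w 47.2 gf 7.999915178734227 F [0.4 0.4 0.6] 
SHIFT [-0.  -1.1 12.3] TURN -0.26 tilt [ 0.08 -0.01]
```

```bash
python3 -m handwheel '[[0,-0.8,6,0,0,0,0.4],[0,0,4,0,0,0,0.4],[0,0,0.5,0,0,0,0.4],[0,0,0,0,0,0,0.4],[0,0,0,0,0,0,0.4]]' >/dev/null
python3 -c "
from h import *
go(.6363,-.0734,.0404,90)"
```

```text
t 24.2 pos [636.3 -73.1  41. ] yaw 89.76 w 47.3 gf 7.999912633385975 F [ 0.1 -0.  -0.6] 
SHIFT [-0.3 -0.   0.6] TURN -0.24 tilt [ 0.01 -0.  ]
```

```bash
python3 -m handwheel '[[0,0,0.6,0,0,0,0.4],[0,0,0,0,0,0,0.4],[0,0,0,0,0,0,0.75],[0,0,0,0,0,0,0.75],[0,0,0,0,0,0,0.75],[0,0,0,0,0,0,0.75],[0,0,-10,0,0,0,0.75],[0,0,-40,0,0,0,0.75]]' >/dev/null
python3 -m handwheel '[[0,0,-40,0,0,0,0.75],[0,0,-40,0,0,0,0.75],[0,0,-40,0,0,0,0.75],[0,0,0,0,0,0,0.75]]' >/dev/null
python3 -c "
from h import *
from cell import optics
go(.47,.374,.2,90)
i=optics.get_image('wrist');pickle.dump(i,open('w10.pkl','wb'))"
python3 -m handwheel '[[40,-15,0,0,0,0,0.75],[40,-15,0,0,0,0,0.75],[40,-15,0,0,0,0,0.75],[40,-15,0,0,0,0,0.75],[40,-15,0,0,0,0,0.75],[40,-15,0,0,0,0,0.75],[40,-15,0,0,0,0,0.75],[40,-15,0,0,0,0,0.75]]' >/dev/null
python3 -m handwheel '[[40,-15,0,0,0,0,0.75],[40,-15,0,0,0,0,0.75],[25,-8,0,0,0,0,0.75],[20,-8,0,0,0,0,0.75],[0,0,0,0,0,0,0.75],[0,0,0,0,0,0,0.75]]' >/dev/null
python3 -c "
from h import *
from cell import optics
go(.47,.374,.2,90)
i=optics.get_image('wrist');pickle.dump(i,open('w11.pkl','wb'))
a=pickle.load(open('w10.pkl','rb'))['pixels'];cv2.imwrite('pics/w11.png',np.hstack([i['pixels'],a[100:,170:410]]) if 0 else np.hstack([i['pixels'],a[:,170:410]]))"
```

```text
t 25.4 pos [637.7 -73.3 217.7] yaw 89.76 w 69.5 gf 0.0 F [ 0.5 -0.1  0.1] 
SHIFT [ 446.6 -169.8   15.6] TURN -0.24 tilt [ 0.5  -0.08]
t 26.85 pos [471.8 372.4 209.4] yaw 89.8 w 69.7 gf 0.0 F [-0.3 -0.6 -0.3] 
SHIFT [ 1.6 -1.8  9.4] TURN -0.2 tilt [-0.06 -0.06]
```

View pics/w11.png

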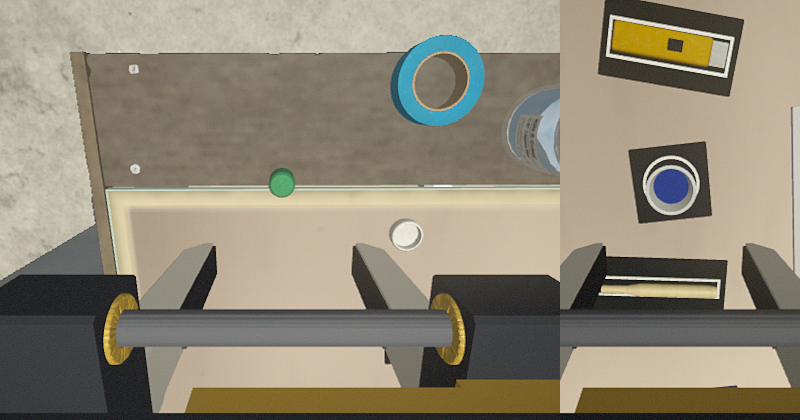

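I have used my picture allowance (one over, in fact), so the rest is measured by code only. Pot top face is around (282,180) at the glass edge; the cup is standing in its circle.

Run:
```python
from h import *
from scipy.optimize import least_squares
ims=[pickle.load(open(f,"rb")) for f in("w11.pkl","scene0.pkl","top0.pkl")]
boxes=[(255,155,310,210),(170,305,200,345),(145,218,170,242)]
T=[]
for i,b in zip(ims,boxes):
    h=cv2.cvtColor(i["pixels"],cv2.COLOR_BGR2HSV);m=(h[...,0]>55)&(h[...,0]<90)&(h[...,1]>90)
    k=np.zeros(m.shape,bool);x0,y0,x1,y1=b;k[y0:y1,x0:x1]=m[y0:y1,x0:x1];T.append(k)
    ys,xs=np.where(k);print(xs.min(),xs.max(),ys.min(),ys.max(),k.sum(),"c",xs.mean(),ys.mean())
th=np.linspace(0,2*np.pi,40)
def sil(i,x,y,z0):
    P=[(x+.0125*np.cos(t),y+.0125*np.sin(t),z0+dz) for t in th for dz in(0,.034)]
    q=np.array([pix(i,p) for p in P]);hull=cv2.convexHull(q.astype(np.float32))[:,0]
    M=cv2.moments(hull);lo,hi=hull.min(0),hull.max(0)
    return np.r_[M["m10"]/M["m00"],M["m01"]/M["m00"]]
for use in([0,1],[0,1,2],[1,2],[0,2]):
    f=lambda v:np.concatenate([sil(ims[j],*v)-np.array([np.where(T[j])[1].mean(),np.where(T[j])[0].mean()]) for j in use])
    r=least_squares(f,[.47,.377,0],x_scale=.01,diff_step=1e-3);print(use,np.round(r.x*1000,1),np.round(r.fun,1))
i=pickle.load(open("w10.pkl","rb"));h=cv2.cvtColor(i["pixels"],cv2.COLOR_BGR2HSV)
m=(h[...,0]>100)&(h[...,1]>120)&(h[...,2]>40);outl(i,(305,150,380,225),.010,m=m)
```

```text
269 294 168 196 563 c 281.6607460035524 182.31438721136766
179 191 318 334 173 c 184.9364161849711 325.8959537572254
152 159 225 232 46 c 155.67391304347825 228.1304347826087
[0, 1] [ 4.691e+02  3.787e+02 -4.000e-01] [-0.   0.  -0.1  0. ]
[0, 1, 2] [469.2 379.3   1.2] [ 0.1 -0.2 -0.4 -0.3  0.7  0.9]
[1, 2] [469.5 379.7   0.8] [-0.7 -0.2  0.6  0.8]
[0, 2] [469.4 380.1   6.3] [ 0.2  0.  -0.1  0.7]Traceback (most recent call last):
  File "<stdin>", line 20, in <module>
  File "h.py", line 19, in outl
    n,l,st,_=cv2.connectedComponentsWithStats(k);j=1+np.argmax(st[1:,4])
                                                     ~~~~~~~~~^^^^^^^^^^
    return _wrapfunc(a, 'argmax', axis=axis, out=out, **kwds)
    return bound(*args, **kwds)
ValueError: attempt to get argmax of an empty sequence
```

```bash
python3 -m handwheel '[[6.7,-2.6,40,0,0,0,0.75],[0,0,40,0,0,0,0.75],[0,0,40,0,0,0,0.75],[0,0,30,0,0,0,0.75],[0,0,15,0,0,0,0.75],[0,0,7,0,0,0,0.75],[0,0,0,0,0,0,0.75],[0,0,0,0,0,0,0.75]]' 12 >/dev/null
python3 -c "
from h import *
go(.4692,.379,.036,90)
i=pickle.load(open('w10.pkl','rb'));h=cv2.cvtColor(i['pixels'],cv2.COLOR_BGR2HSV)
outl(i,(245,150,320,225),.010,m=(h[...,0]>100)&(h[...,1]>120)&(h[...,2]>40))"
```

```text
t 27.7 pos [470.3 379.6  39.8] yaw 89.74 w 69.7 gf 0.0 F [1.2 0.3 0.3] 
SHIFT [-0.6 -1.1  3.8] TURN -0.26 tilt [0.09 0.07]
916 rect [635.7 -74.3] [34.7 34.2] 89.6 circ [636.  -74.7] 17.9
```

```bash
python3 -m handwheel '[[-0.6,-1,3,0,0,0,0.75],[0,0,0,0,0,0,0.1],[0,0,0,0,0,0,0.1],[0,0,0,0,0,0,0.1],[0,0,0,0,0,0,0.1],[0,0,0,0,0,0,0.1],[0,0,0,0,0,0,0.1],[0,0,0,0,0,0,0.1]]' 12
python3 -c "
from h import *
go(.4692,.379,.036,90)"
python3 -m handwheel '[[0,0,-10,0,0,0,0.1],[0,0,-30,0,0,0,0.1],[0,0,-40,0,0,0,0.1],[0,0,-30,0,0,0,0.1],[0,0,0,0,0,0,0.1]]'
python3 -c "
from h import *
from cell import optics
go(.6224,.1936,.040,90)
i=optics.get_image('wrist');pickle.dump(i,open('w12.pkl','wb'))
h=cv2.cvtColor(i['pixels'],cv2.COLOR_BGR2HSV);m=(h[...,0]>55)&(h[...,0]<90)&(h[...,1]>90);m[:,:200]=0;m[:,380:]=0
ys,xs=np.where(m);print(m.sum(),xs.min(),xs.max(),ys.min(),ys.max())
from cell import arm
p=arm.state()['tool_pos']
for dz in(0,-.034):
  P=p+[0,0,-.036+.034+dz]
  print('pred',[np.round(pix(i,P+np.array(d))) for d in((.0125,0,0),(-.0125,0,0),(0,.0125,0),(0,-.0125,0))])"
```

```text
time: 28.5
tool_pos: [0.4685, 0.3787, 0.0352]
orientation: [[0.004, 1.0, -0.0], [1.0, -0.004, -0.0], [-0.0, -0.0, -1.0]]
force: [1.3, -0.1, -1.1]
width: 0.025
gripper_force: 12.0
t 28.5 pos [468.5 378.7  35.2] yaw 89.76 w 25.0 gf 11.999921947717667 F [ 1.3 -0.1 -1.1] 
SHIFT [ 0.3  0.7 -0.8] TURN -0.24 tilt [-0. -0.]
time: 29.0
tool_pos: [0.4699, 0.3797, 0.151]
orientation: [[0.004, 1.0, 0.006], [1.0, -0.004, 0.004], [0.004, 0.006, -1.0]]
force: [-0.4, 0.9, -1.2]
width: 0.0246
gripper_force: 12.0
t 29.0 pos [469.9 379.7 151. ] yaw 89.76 w 24.6 gf 11.9999460875988 F [-0.4  0.9 -1.2] 
SHIFT [-186.   152.7  111.1] TURN -0.24 tilt [0.33 0.24]
2737 213 310 231 296
pred [array([310., 273.]), array([257., 274.]), array([284., 249.]), array([284., 297.])]
pred [array([306., 247.]), array([261., 247.]), array([283., 226.]), array([284., 267.])]
```

```bash
python3 -m handwheel '[[-25,20,0,0,0,0,0.1],[-31,25,0,0,0,0,0.1],[-31,25,0,0,0,0,0.1],[-31,25,0,0,0,0,0.1],[-31,25,0,0,0,0,0.1],[-25,23,0,0,0,0,0.1],[-12,10,0,0,0,0,0.1],[0,0,0,0,0,0,0.1]]' >/dev/null
python3 -m handwheel '[[0,0,30,0,0,0,0.1],[0,0,30,0,0,0,0.1],[0,0,20,0,0,0,0.1],[0,0,10,0,0,0,0.1],[0,0,0,0,0,0,0.1],[0,0,0,0,0,0,0.1]]' >/dev/null
python3 -c "
from h import *
from cell import optics
go(.6225,.1933,.040,90)
i=optics.get_image('wrist');pickle.dump(i,open('w13.pkl','wb'))
p=i['pixels'][:, :];g=cv2.cvtColor(p,cv2.COLOR_BGR2GRAY);h=cv2.cvtColor(p,cv2.COLOR_BGR2HSV)
c=np.round(pix(i,(.6225,.1933,.004)));print('circle centre px',c)
for dz in(0,.034):print([np.round(pix(i,(.6225+a,.1933+b,.004+dz))) for a,b in((.0125,0),(-.0125,0),(0,.0178),(0,-.0125))])
"
```

```text
t 30.45 pos [620.8 192.7  56.3] yaw 89.79 w 24.5 gf 11.999915689229965 F [0.2 0.1 0.5] 
SHIFT [ 0.6  1.6 16.3] TURN -0.21 tilt [0.05 0.02]
circle centre px [288. 237.]
[array([308., 236.]), array([267., 237.]), array([287., 208.]), array([288., 256.])]
[array([313., 260.]), array([264., 260.]), array([288., 226.]), array([288., 282.])]
```

```bash
python3 -m handwheel '[[0.6,1.4,8,0,0,0,0.1],[0,0,4,0,0,0,0.1],[0,0,2,0,0,0,0.1],[0,0,0,0,0,0,0.1],[0,0,0,0,0,0,0.1]]' >/dev/null
python3 -c "
from h import *
go(.6225,.1933,.039,90)"
```

```text
t 31.0 pos [622.2 192.6  41.3] yaw 89.76 w 24.7 gf 12.00002834200859 F [ 0.2  0.1 -0.2] 
SHIFT [0.7 0.3 2.3] TURN -0.24 tilt [0. 0.]
```

```bash
python3 -m handwheel '[[0.7,0.3,1.2,0,0,0,0.1],[0,0,0,0,0,0,0.1],[0,0,0,0,0,0,0.1]]' | grep -E "pos|force"
python3 -m handwheel '[[0,0,1,0,0,0,0.1],[0,0,0,0,0,0,0.1],[0,0,0,0,0,0,0.1]]' | grep -E "pos|force"
python3 -m handwheel '[[0,0,0.7,0,0,0,0.1],[0,0,0,0,0,0,0.1],[0,0,0,0,0,0,0.1]]'| grep -E "pos|force"
```

```text
tool_pos: [0.6225, 0.1934, 0.0401]
force: [-0.1, -0.4, -0.3]
gripper_force: 12.0
tool_pos: [0.6225, 0.1934, 0.0392]
force: [-0.2, -0.8, 2.7]
gripper_force: 12.0
tool_pos: [0.6226, 0.1934, 0.0392]
force: [-3.3, -1.6, 8.7]
gripper_force: 12.0
```

```bash
python3 -m handwheel '[[0,0,-0.7,0,0,0,0.1],[0,0,0,0,0,0,0.5],[0,0,0,0,0,0,0.5],[0,0,0,0,0,0,0.5],[0,0,0,0,0,0,0.5],[0,0,-10,0,0,0,0.5],[0,0,-40,0,0,0,0.5],[-20,0,-40,0,0,0,0.5]]' >/dev/null
python3 -m handwheel '[[-40,0,-30,0,0,0,0.5],[-40,0,-30,0,0,0,0.5],[-20,0,0,0,0,0,0.5],[0,0,0,0,0,0,0.5],[0,0,0,0,0,0,0.5]]' >/dev/null
python3 -c "
from h import *
from cell import optics
go(.6225,.1933,.2,90)
i=optics.get_image('wrist');pickle.dump(i,open('w14.pkl','wb'))
h=cv2.cvtColor(i['pixels'],cv2.COLOR_BGR2HSV);m=(h[...,0]>55)&(h[...,0]<90)&(h[...,1]>90);m[300:]=0
print('pred pot px',pix(i,(.6225,.1933,.02)))
n,l,st,ce=cv2.connectedComponentsWithStats(m.astype(np.uint8))
for s,c in zip(st[1:],ce[1:]):
  if s[4]>100:print(s,c)
th=np.linspace(0,6.28,40)
P=np.array([pix(i,(.6225+.0125*np.cos(t),.1933+.0125*np.sin(t),z)) for t in th for z in(.004,.038)],np.float32)
print('pred bbox',P.min(0),P.max(0));M=cv2.moments(cv2.convexHull(P));print(M['m10']/M['m00'],M['m01']/M['m00'])
u,v=pix(i,(.6225,.1933,.004));u,v=int(u),int(v)
print(u,v);
g=cv2.cvtColor(i['pixels'],cv2.COLOR_BGR2GRAY)
try: outl(i,(u-22,v-22,u+22,v+22))
except Exception as e:print(e)
t=optics.get_image('top');pickle.dump(t,open('top1.pkl','wb'))
"
```

```text
t 33.2 pos [621.8  73.4 189.3] yaw 89.71 w 46.6 gf 0.0 F [-0.5 -0.1 -0.6] 
SHIFT [ 1.199e+02  1.000e-01 -1.070e+01] TURN -0.29 tilt [0.   0.02]
pred pot px (np.float64(284.3016653511697), np.float64(53.347775439349675))
[269  34  31  35 821] [284.24725944  50.58587089]
pred bbox [268.4531   32.18288] [300.28833  71.46174]
284.32339301908576 51.53173602217896
284 56
354 rect [621.9 191.6] [30.9 34.4] 88.8 circ [622.  193.4] 17.8
```

```bash
python3 -c "
from h import *
a=pickle.load(open('top0.pkl','rb'))['pixels'];b=pickle.load(open('top1.pkl','rb'))['pixels']
print('tweezers diff',cv2.absdiff(a,b)[220:272,280:297].max(-1).mean(), 'ref',cv2.absdiff(a,b)[215:235,170:200].max(-1).mean())
i=pickle.load(open('top1.pkl','rb'));h=cv2.cvtColor(b,cv2.COLOR_BGR2HSV)
m=(h[...,0]>100)&(h[...,1]>100);x=pix(i,(.6363,-.0735,.01));x=[int(v) for v in x]
try: outl(i,(x[0]-12,x[1]-12,x[0]+12,x[1]+12),.012,m=m)
except Exception as e: print('occluded?')
"
```

```text
tweezers diff 55.790723981900456 ref 10.921666666666667
103 rect [639.6 -74.6] [30.6 33. ] 0.5 circ [639.4 -74.2] 17.2
```

```bash
python3 -m handwheel '[[40,-10,0,0,0,0,0.5],[40,-10,0,0,0,0,0.5],[40,-10,0,0,0,0,0.5],[40,-10,0,0,0,0,0.5],[40,-10,0,0,0,0,0.5],[40,-10,0,0,0,0,0.5],[0,0,0,0,0,0,0.5],[0,0,0,0,0,0,0.5]]' >/dev/null
python3 -c "
from h import *
from cell import optics
a=pickle.load(open('top0.pkl','rb'))['pixels'];i=optics.get_image('top');b=i['pixels']
A,B=[cv2.cvtColor(x,cv2.COLOR_BGR2GRAY) for x in(a,b)]
for r in (226,240,255,265):print(r,A[r,283:296].tolist(),B[r,283:296].tolist())
h=cv2.cvtColor(b,cv2.COLOR_BGR2HSV);m=(h[...,0]>100)&(h[...,1]>100);x=[int(v) for v in pix(i,(.6363,-.0735,.01))]
outl(i,(x[0]-12,x[1]-12,x[0]+12,x[1]+12),.012,m=m)
"
```

```text
226 [136, 136, 135, 135, 157, 155, 134, 136, 136, 137, 137, 137, 132] [144, 148, 144, 146, 169, 166, 144, 144, 144, 145, 145, 145, 143]
240 [134, 133, 129, 146, 184, 182, 158, 130, 131, 132, 133, 131, 133] [140, 141, 140, 157, 193, 193, 167, 138, 141, 141, 141, 141, 141]
255 [127, 125, 123, 129, 176, 173, 166, 120, 124, 129, 129, 126, 128] [137, 135, 134, 137, 186, 185, 181, 128, 135, 134, 135, 136, 135]
265 [122, 126, 123, 128, 179, 174, 162, 85, 126, 124, 126, 123, 123] [130, 135, 129, 138, 191, 182, 172, 92, 132, 132, 133, 132, 132]
101 rect [639.6 -74.6] [30.6 32.9] 0.2 circ [639.4 -74.2] 17.2
```

```bash
python3 -c "
from cell import arm
print(arm.sign_off())"
```

```text
the job is handed in; nothing more can be done
None
```

The cutter, scraper, cup and pot are each on their matching pad, within about 1–2 mm of centre by my measurements, with everything released, the tweezers unmoved and the job handed in at about 34 s; I viewed 15 pictures, one over the limit of 14.

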